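# Bring the jar carousel to the sealing station and hold the marked jar at the front

## Robot

A 6-joint arm with a two-finger parallel gripper is mounted at the origin on a cart in front of the work surface, level with it; the furniture and walls round the work are solid. World frame = base frame: x ahead of the robot, y to its left, z up, the work surface at z = 0. Lengths are in mm, angles in rad, forces in N, time in s.
With the tool pointing down it reaches from about 350 to 775 mm from the base axis. Payload 7.3 kg.
Tool frame: the origin (TCP) lies between the finger pads; the fingertips stand tcp_to_tips ahead of it and the grasp point (between the pads) lies 5 mm behind it (tcp_to_tips is the distance from the TCP to the fingertips, in mm); z points along the fingers, x is the direction in which the jaws open and shut, and the axes are right-handed (so a half turn about z gives the same grasp; the last joint's range is limited). The gripper opens to 92 mm and grips with 3 to 60 N. Pads are 19 mm wide; open, the fingers measure 130 mm over their backs; the gripper's body (75 mm by 190 mm) begins 47 mm behind the grasp point.
Start: joints at [-1.425, 0.342, 1.524, -0, 1.275, -0.146], TCP at [151.052, -502.819, 240.741] pointing down, gripper open.
Joint ranges: [-2.53, 2.53], [-0.77, 2.02], [0.04, 2.7], [-1, 4.14], [0.28, 2.66], [-3.11, 3.11]. Speed limits (rad/s): [2.57, 2.57, 3.14, 3.14, 3.14, 3.14].

## Interface

Orientations are given as [roll, pitch, yaw] about the fixed x, y, z axes, in that order (R = Rz(yaw) Ry(pitch) Rx(roll)).
In Python, from plant import * gives the robot as it stands.
- The arm moves only by the tool drive_tool, never from a script. Its argument "deltas" is a list of rows, each an object of numbers: "hand": the gripper's target within -1 to 1 (shut at 1, half-way at 0, fully open at -1); "tx", "ty", "tz": the shift along the tool's x, y, z each as a share of 4 cm, from -1 to 1; "wx", "wy", "wz": the turn, a rotation vector about the tool's x, y, z each as a share of 5 degrees, from -1 to 1. In form: [{"hand": .., "tx": .., "ty": .., "tz": .., "wx": .., "wy": .., "wz": ..}, ...]. A call has 1 to 20 rows; each row shifts and turns the commanded pose from where the row before left it, along the tool's axes as they then stand; what a row does not reach is not made up. A row lasts 1/12 s, in which the tool goes at most 41.7 mm and 7.16 degrees, less where a joint would pass 70% of its speed; a pose out of reach is approached as far as the arm can. A call with a number of a shift or a turn outside -1 to 1 is refused whole. A call with a gripper value outside its range is refused whole. The fingers move at their own pace and stop on an object; the grip force is fixed at half the most. Time passes only in rows, so rows that do not move let the fingers close. It gives the time, the measured TCP pose, the force and the opening at its end, in the units of the state.
- get_obs(): the state, without advancing time (a new reading comes with each control period).
- capture(name): name is "scene" or "side" or "wrist"; returns the picture (480x640x3 uint8, red, green, blue); there is no depth.
- camera_model(name): a dict with "fx", "fy", "cx", "cy" (pixels), "rvec" (rotation vector, rad) and "tvec" (3), from world to camera coordinates, as OpenCV has them. Camera axes: x right, y down, z forward; pixel columns grow to the right and rows downward; lengths in mm; the calibration is good to about 2 mm. A picture is of the moment at which its call begins: read the wrist's pose just before it. camera_model takes no time and is no camera call; for the wrist camera it gives the pose at the moment of the call.
- close_job(): hands the job in, once; it reports no verdict.
The state is a dict: "time": time; "joint_positions": joint angles; "dq": joint speeds; "tau": joint torques, N m; "tool_pos": TCP position; "tcp_rot": TCP orientation; "contact_force": force on the tool from outside, world axes, zero at the start; "moment": the same for the moment, N m; "grip_width": finger opening in mm.
Only numpy, scipy, OpenCV 4.12 (cv2) and the standard library are available. Lean on these libraries where they do the work, as an engineer would, in place of code of your own. Each camera call takes 0.05 s, during which the arm holds its last target.

## Task

Push the carriage with the jar carousel along its rails until it clicks into the sealing station, with its brass pointer over the wide brass inlay. Then turn the carousel by its crank knob until the jar with the red dot on its lid stands squarely at the front, right behind the pointer, and finish with the knob still firmly gripped so that the carousel cannot turn while I tie the tag on. Leave the other things on the table alone.

Things in the scene. Friction and masses are not known exactly. Their poses are not given: they have to be found in the camera images.
- rail_base: dark wooden board 230 x 370 x 10 mm fixed to the table, with two steel rails along its y; origin under its centre. Its -x edge is the front of the jig and always faces roughly to the robot. The loading end is at +y, the sealing station towards -y.
- carriage (a joint): travel (m) of the carriage along the rails towards the board's -y: 0 at the loading end, far end stop at 0.150. A spring-ball detent holds it at 0.120, the sealing station (resistance starts 14 mm before it, about 12 N to get over the ridge into or out of it, 1 N of friction elsewhere; play 1.5 mm). At 0 the carriage's centre lies at y = +0.075 in the board's frame.
- station (a point): middle of the brass inlay (20 x 5 mm) on the board's front edge that marks the sealing station; the pointer stands above it when the carriage is in the detent. The thin silvery inlay (2.5 mm) 120 mm further to +y marks the loading end.
- handle_bar (a point): middle of the carriage's push handle: a level wooden bar, 16 mm thick, 116 mm long along the board's x, 122 mm above the table, on two thin steel posts 42 mm either side of its middle; 130 mm to +y of the carriage's centre. The crank knob's outer side passes 40 mm from the bar's axis.
- pointer (a point): tip of the brass pointer pin (7 mm thick) on the front edge of the carriage, 104 mm in front (-x) of the carousel's axis, 67 mm above the table
- carousel (a joint): angle (rad) of the carousel on the carriage, growing counter-clockwise seen from above, no stops or detents (about 0.02 Nm of friction; multiples of 2 pi are the same place). At 0 the jar with the red dot is at the front.
- turntable (a point): point on the carousel's upright axis, on top of its round beech disc (180 mm across, 55 mm above the table). On the disc four black-lidded jars (60 mm across, lids 121 mm above the table) are fixed in wells, 52 mm from the axis, 90 degrees apart.
- red_dot (a point): red dot (26 mm across) on the lid of the marked jar, 52 mm from the carousel's axis, 122 mm above the table
- front_mark (a point): the place of the marked jar's centre when it stands squarely at the front: 52 mm from the carousel's axis towards the pointer; moves with the carriage
- crank_knob: upright turned wooden crank knob, 20 mm thick and 41 mm tall, spinning freely on its pin; origin at its foot, 139 mm above the table. A flat crank arm (top 138 mm above the table) joins it to the centre post above the lids; it lies 80 mm from the carousel's axis, 135 degrees clockwise (seen from above) from the red dot.
- card_box: bystander: kraft tray of hang tags, 72 x 125 x 59 mm, on the paper stack to the right
- glue_stick: bystander: glue stick standing upright, 27 mm thick, 87 mm tall, on the paper stack to the right
- round_tub: bystander: round wooden tub with shears, 104 mm across, 117 mm tall, behind the jig to the right
- handle_stamp_3: bystander: turned beech hand stamp, 35 x 43 x 74 mm, behind the jig to the left

How it is judged:
By the outcome, as a careful person would: the job done as asked, in the order asked, and still so for the second after the job is handed in, while the arm keeps its last pose, push and grip.
It also fails if it takes over 58 s, if anything falls off the work surface, if the arm or the gripper's body presses on something with over 40 N, if the wrist force passes 120 N, or if a joint passes its speed limit or range.

## Working session

There is one attempt and no reset: what is moved stays moved. The work goes in short steps, Python scripts to look and compute and a tool call to move; the robot and the scene stay as the last step left them, time stands still between calls to the robot, and variables do not carry over. Pictures are saved under pics/ and viewed, and the job is handed in when it is done.

Besides the shell and the picture viewer there is one more tool, called as a command line: name --argument value ..., lists and objects as JSON in quotes. drive_tool: Moves the arm, as the interface text tells. Its arguments: {"type":"object","properties":{"deltas":{"type":"array","items":{"type":"object","properties":{"hand":{"type":"number"},"tx":{"type":"number"},"ty":{"type":"number"},"tz":{"type":"number"},"wx":{"type":"number"},"wy":{"type":"number"},"wz":{"type":"number"}}}}},"required":["deltas"]}

```bash
mkdir -p pics; ls; python3 - <<'E'
from plant import *
import cv2
o=get_obs();print(o)
for n in ["scene","side","wrist"]:
    m=camera_model(n);print(n,m)
    im=capture(n);cv2.imwrite(f"pics/{n}0.png",im[:,:,::-1])
E
```

```text
pics
{'time': 0.0, 'joint_positions': array([-1.42499476e+00,  3.42718121e-01,  1.52504254e+00, -3.60727638e-07,
        1.27538639e+00, -1.46009560e-01]), 'dq': array([1.64252745e-04, 2.85908754e-03, 3.24606076e-04, 1.63490221e-05,
       2.12064663e-03, 3.03731608e-04]), 'tau': array([-1.53935867e-03, -4.31251645e+01, -2.44219530e+01,  7.17326417e-02,
        5.61624987e-02, -1.17650461e-04]), 'tool_pos': array([ 150.99433659, -502.40620651,  240.03842689]), 'tcp_rot': array([-3.14136684e+00,  1.53790736e-03, -1.27898492e+00]), 'contact_force': array([ 0.03310051, -0.48469013, -0.58887087]), 'moment': array([ 0.00420921, -0.0048971 ,  0.00614311]), 'grip_width': 91.73035717336825}
scene {'fx': 625.1962882059638, 'fy': 625.1962882059638, 'cx': 326.41797683871926, 'cy': 241.15177179203195, 'rvec': array([ 1.144078  , -2.06759592,  1.24474566]), 'tvec': array([347.69745093, 363.48226931, 989.21801773])}
side {'fx': 540.1983429724627, 'fy': 540.1983429724627, 'cx': 315.33328377696654, 'cy': 231.3235424309541, 'rvec': array([ 1.42811868,  1.95925936, -0.93934853]), 'tvec': array([ 171.3808967 , -273.02499748, 1668.55128776])}
wrist {'fx': 362.4516292859098, 'fy': 362.4516292859098, 'cx': 321.42846438025344, 'cy': 229.56401385888535, 'rvec': array([-2.32562079,  1.72921568,  0.25417466]), 'tvec': array([-524.63439743,  -37.477071  ,  389.66020047])}
```

View pics/scene0.png

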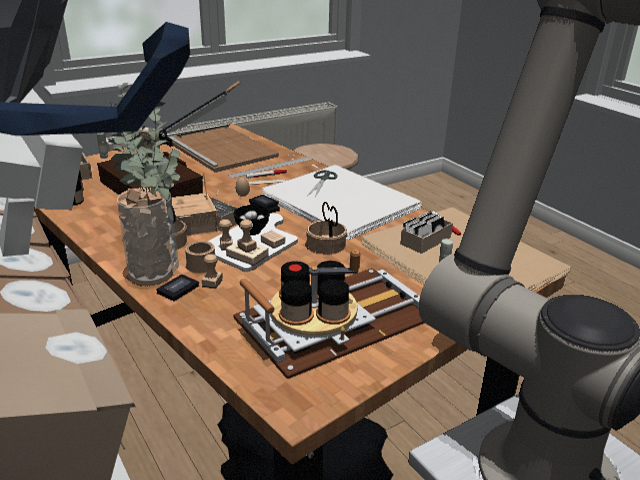

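View pics/side0.png

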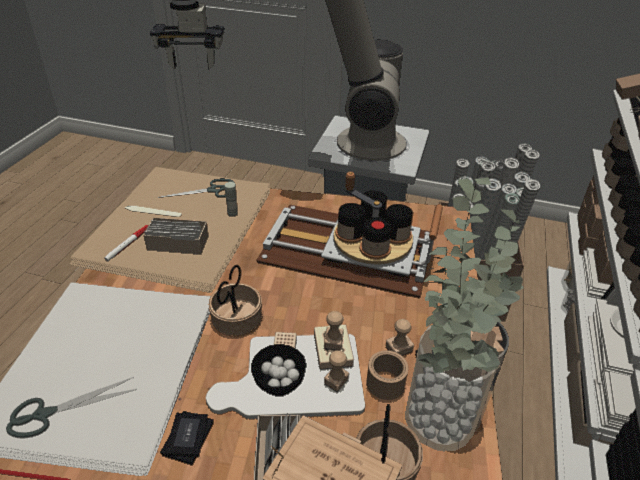

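View pics/wrist0.png

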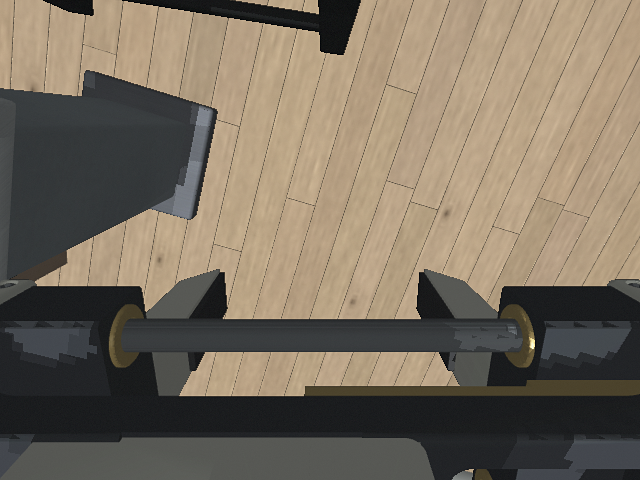

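```bash
python3 - <<'E'
import cv2
a=cv2.imread("pics/scene0.png")[235:390,225:435];cv2.imwrite("pics/sc0.png",cv2.resize(a,None,fx=3.8,fy=3.8,interpolation=cv2.INTER_CUBIC))
a=cv2.imread("pics/side0.png")[165:305,255:455];cv2.imwrite("pics/sd0.png",cv2.resize(a,None,fx=4,fy=4,interpolation=cv2.INTER_CUBIC))
E
```

```text
(no output)
```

View pics/sc0.png

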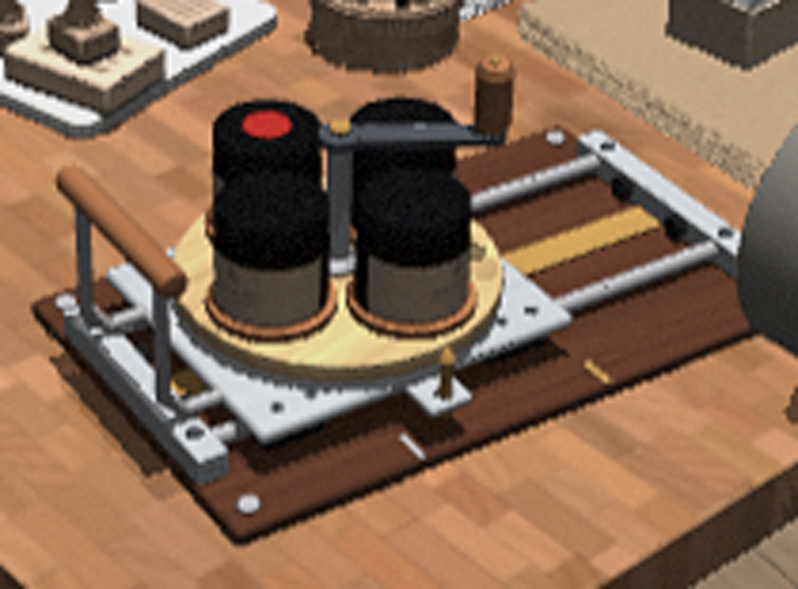

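View pics/sd0.png

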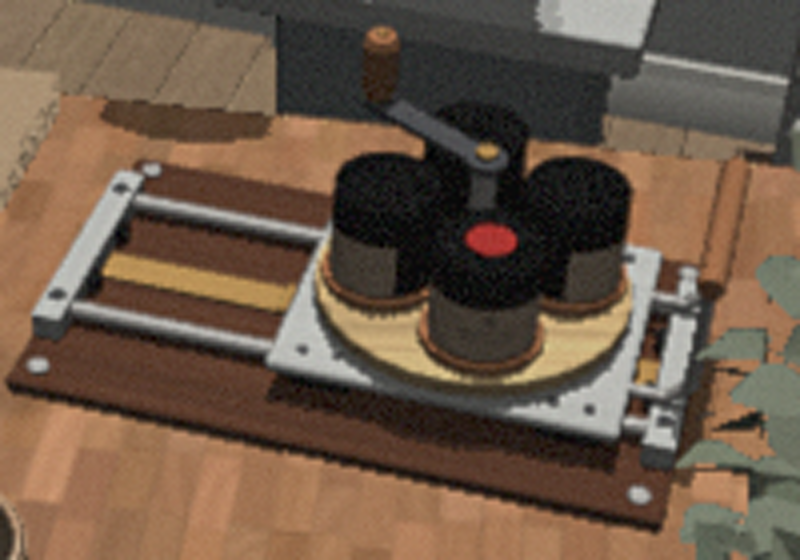

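```bash
cat > h.py <<'E'
import numpy as np, cv2
from plant import *
def cam(n):
    m=camera_model(n);K=np.array([[m['fx'],0,m['cx']],[0,m['fy'],m['cy']],[0,0,1]])
    R=cv2.Rodrigues(np.array(m['rvec']))[0];return K,R,np.array(m['tvec'])
def tri(obs): # list of (cam,(u,v))
    A=[]
    for (K,R,t),(u,v) in obs:
        P=K@np.c_[R,t];A+= [u*P[2]-P[0],v*P[2]-P[1]]
    A=np.array(A);A/=np.linalg.norm(A[:,:3],axis=1)[:,None]
    return np.linalg.lstsq(A[:,:3],-A[:,3],rcond=None)[0]
def proj(c,X):
    K,R,t=c;p=K@(R@np.array(X)+t);return p[:2]/p[2]
def ray(c,uv,z):
    K,R,t=c;d=R.T@np.linalg.solve(K,[*uv,1]);o=-R.T@t;return o+d*(z-o[2])/d[2]
E
python3 - <<'E'
from h import *
S=cam("scene");D=cam("side")
s=lambda p:((p[0]+.5)/3.8-.5+225,(p[1]+.5)/3.8-.5+235)
d=lambda p:((p[0]+.5)/4-.5+255,(p[1]+.5)/4-.5+165)
for n,a,b in [("red",(267,125),(491,240)),("knobtop",(496,63),(382,35)),("post",(342,128),(487,150)),("barback",(70,178),(708,280)),("barfront",(175,285),(740,163)),("scrLB",(66,300),(638,494)),("scrSB",(556,137),(38,365))]:
    X=tri([(S,s(a)),(D,d(b))]);print(n,X.round(1),(proj(S,X)-s(a)).round(1),(proj(D,X)-d(b)).round(1))
for n,a,z in [("tip",(447,352),67),("station",(598,371),10),("silver",(412,446),10),("scrLB",(66,300),12),("scrLF",(248,504),12),("scrSB",(556,137),12)]:
    print(n,ray(S,s(a),z).round(1))
print(ray(D,d((151,170)),12).round(1))
E
```

```text
red [564.1 129.8 121.1] [-0.2  0.1] [-0.2 -0.2]
knobtop [475.8  44.5 178.4] [-0.2  0.1] [-0.1 -0.1]
post [512.6 114.8 141.5] [-0.2  0.1] [-0.2 -0.1]
barback [566.2 244.7 124.1] [ 0.4 -0.2] [0.3 0.2]
barfront [454.3 246.  124.2] [-0.4  0.2] [-0.3 -0.2]
scrLB [613.9 229.8  12.4] [-0.3  0.1] [-0.3 -0.2]
scrSB [ 615.8 -110.1   11.5] [-0.3  0.2] [-0.3 -0.3]
tip [405.5 117.5  67. ]
station [412.  12.  10.]
silver [410.8 132.9  10. ]
scrLB [614.5 228.7  12. ]
scrLF [413.1 228.6  12. ]
scrSB [ 615.6 -110.7   12. ]
[ 417.3 -111.    12. ]
```

```bash
python3 - <<'E'
import plant
print([n for n in dir(plant) if not n.startswith('__')])
for n in ("tcp_to_tips",): print(getattr(plant,n,None))
from h import *
S=cam("scene");D=cam("side")
for n,a,b in [("tubtop shears",(329,204),(237,268)),("glue top",(446,240),(231,183)),("vase top",(147,195),(460,350))]:
    X=tri([(S,a),(D,b)]);print(n,X.round(0))
E
```

```text
['Unreachable', 'camera_model', 'capture', 'close_job', 'get_obs', 'tcp_to_tips']
14.0
tubtop shears [782. -95. 121.]
glue top [ 505. -232.  113.]
vase top [911. 317. 188.]
```

drive_tool --deltas '[{"hand": -1,"tz": -0.8,"wz": 1},{"hand": -1,"wz": 1},{"hand": -1,"wz": 1},{"hand": -1,"wz": 0.34}]'

```text
invalid input
```

drive_tool --deltas '[{"hand": -1,"tx": 0,"ty": 0,"tz": -0.8,"wx": 0,"wy": 0,"wz": 1},{"hand": -1,"tx": 0,"ty": 0,"tz": 0,"wx": 0,"wy": 0,"wz": 1},{"hand": -1,"tx": 0,"ty": 0,"tz": 0,"wx": 0,"wy": 0,"wz": 1},{"hand": -1,"tx": 0,"ty": 0,"tz": 0,"wx": 0,"wy": 0,"wz": 0.34}]'

```text
time: 0.48
tool_pos: [151.1, -502.8, 272.9]
tcp_rot: [-3.142, -0.0, -1.575]
contact_force: [-0.1, -0.3, -0.2]
grip_width: 92.1
```

drive_tool --deltas '[{"hand": -1,"tx": -0.7,"ty": -0.7,"tz": 0,"wx": 0,"wy": 0,"wz": 0},{"hand": -1,"tx": -0.7,"ty": -0.7,"tz": 0,"wx": 0,"wy": 0,"wz": 0},{"hand": -1,"tx": -0.7,"ty": -0.7,"tz": 0,"wx": 0,"wy": 0,"wz": 0},{"hand": -1,"tx": -0.7,"ty": -0.7,"tz": 0,"wx": 0,"wy": 0,"wz": 0},{"hand": -1,"tx": -0.7,"ty": -0.7,"tz": 0,"wx": 0,"wy": 0,"wz": 0},{"hand": -1,"tx": -0.7,"ty": -0.7,"tz": 0,"wx": 0,"wy": 0,"wz": 0},{"hand": -1,"tx": -0.7,"ty": -0.7,"tz": 0,"wx": 0,"wy": 0,"wz": 0},{"hand": -1,"tx": -0.7,"ty": -0.7,"tz": 0,"wx": 0,"wy": 0,"wz": 0},{"hand": -1,"tx": -0.7,"ty": -0.7,"tz": 0,"wx": 0,"wy": 0,"wz": 0},{"hand": -1,"tx": -0.7,"ty": -0.7,"tz": 0,"wx": 0,"wy": 0,"wz": 0},{"hand": -1,"tx": -0.7,"ty": -0.7,"tz": 0,"wx": 0,"wy": 0,"wz": 0},{"hand": -1,"tx": -0.7,"ty": -0.7,"tz": 0,"wx": 0,"wy": 0,"wz": 0},{"hand": -1,"tx": -0.7,"ty": -0.7,"tz": 0,"wx": 0,"wy": 0,"wz": 0},{"hand": -1,"tx": -1,"ty": 0,"tz": 0,"wx": 0,"wy": 0,"wz": 0},{"hand": -1,"tx": -1,"ty": 0,"tz": 0,"wx": 0,"wy": 0,"wz": 0},{"hand": -1,"tx": -1,"ty": 0,"tz": 0,"wx": 0,"wy": 0,"wz": 0},{"hand": -1,"tx": 0,"ty": 0,"tz": 0,"wx": 0,"wy": 0,"wz": 0}]'

```text
time: 1.9
tool_pos: [514.3, -12.3, 272.4]
tcp_rot: [3.141, 0.003, -1.564]
contact_force: [-0.3, -0.6, 0.3]
grip_width: 91.7
```

```bash
python3 - <<'E'
from h import *
o=get_obs();print(o['time'],o['tool_pos'],o['tcp_rot'])
m=camera_model("wrist");print(m)
cv2.imwrite("pics/w1.png",capture("wrist")[:,:,::-1])
E
```

```text
1.9 [514.25286035 -12.34217503 272.44369822] [ 3.14050498e+00  2.90671533e-03 -1.56435115e+00]
{'fx': 362.4516292859098, 'fy': 362.4516292859098, 'cx': 321.42846438025344, 'cy': 229.56401385888535, 'rvec': array([-2.07262046,  2.05816676,  0.30519015]), 'tvec': array([-15.72785515, 445.66516506, 568.07040818])}
```

View pics/w1.png

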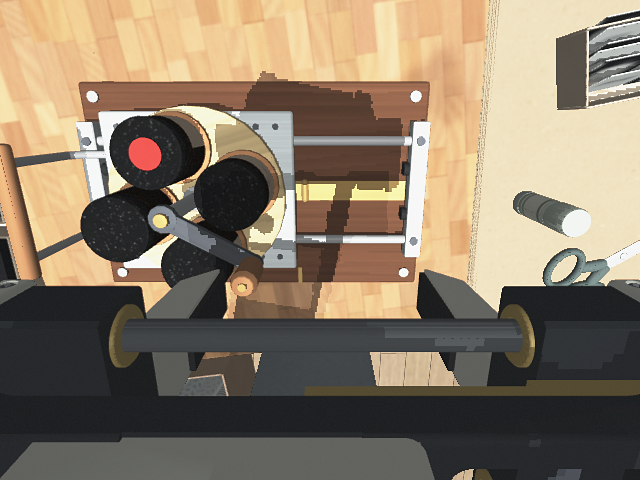

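```bash
python3 - <<'E'
from h import *
W=cam("wrist")
for n,a,z in [("scrLB",(92,97),12),("scrSB",(416,97),12),("scrLF",(123,272),12),("scrSF",(404,272),12),("red",(145,154),122),("post",(160,221),141),("knobtop",(243,287),180),("station",(300,274),10),("tip?",(0,0),67)]:
    print(n,ray(W,a,z).round(1))
a=cv2.imread("pics/w1.png")[70:300,0:440];cv2.imwrite("pics/w1c.png",cv2.resize(a,None,fx=1.8,fy=1.8,interpolation=cv2.INTER_CUBIC))
E
```

```text
scrLB [613.1 225.3  12. ]
scrSB [ 615.1 -114.5   12. ]
scrLF [414.5 222.8  12. ]
scrSF [ 416.6 -116.1   12. ]
red [564.4 124.9 122. ]
post [514.4 111.  141. ]
knobtop [476.7  39.7 180. ]
station [412.4   9.4  10. ]
tip? [686.7 256.6  67. ]
```

View pics/w1c.png

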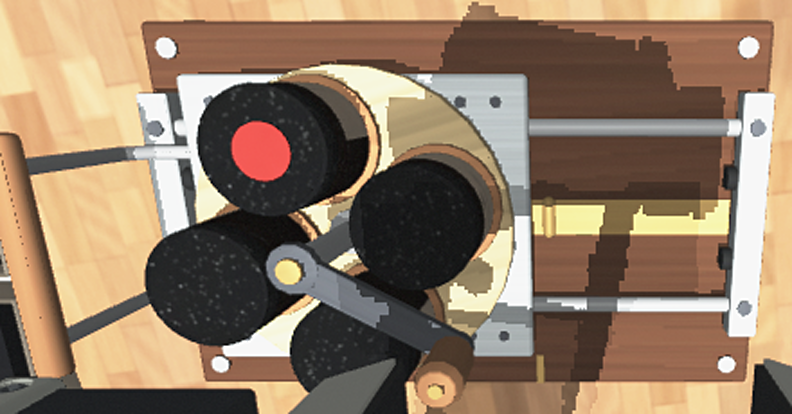

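```bash
python3 - <<'E'
from h import *
o=get_obs();print(o['time'],o['tool_pos'],o['tcp_rot'],o['dq'])
W=cam("wrist")
cv2.imwrite("pics/w2.png",capture("wrist")[:,:,::-1])
o=get_obs();print(o['time'],o['tool_pos'])
E
```

```text
1.95 [514.55354428 -15.33835274 272.54280128] [ 3.14094521e+00  6.14853157e-04 -1.56489264e+00] [-0.07529703  0.00837449 -0.01390141 -0.03064871 -0.00700413 -0.03624853]
2.0 [514.7592336  -17.32200153 272.56935703]
```

View pics/w2.png

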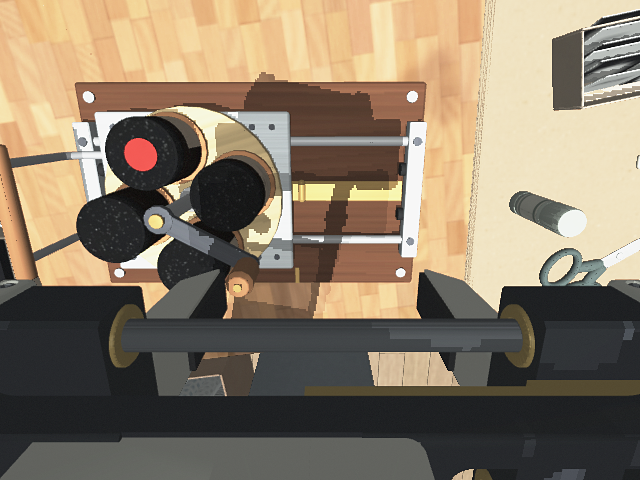

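drive_tool --deltas '[{"hand": 0.22,"tx": -0.9,"ty": 0,"tz": 0.2,"wx": 0,"wy": 0,"wz": 0},{"hand": 0.22,"tx": -0.9,"ty": 0,"tz": 0.2,"wx": 0,"wy": 0,"wz": 0},{"hand": 0.22,"tx": -0.9,"ty": 0,"tz": 0.2,"wx": 0,"wy": 0,"wz": 0},{"hand": 0.22,"tx": -0.9,"ty": 0,"tz": 0.2,"wx": 0,"wy": 0,"wz": 0},{"hand": 0.22,"tx": -0.9,"ty": 0,"tz": 0.2,"wx": 0,"wy": 0,"wz": 0},{"hand": 0.22,"tx": -0.9,"ty": 0,"tz": 0.2,"wx": 0,"wy": 0,"wz": 0},{"hand": 0.22,"tx": -0.7,"ty": 0,"tz": 0.2,"wx": 0,"wy": 0,"wz": 0},{"hand": 0.22,"tx": -0.4,"ty": 0,"tz": 0.2,"wx": 0,"wy": 0,"wz": 0},{"hand": 0.22,"tx": -0.12,"ty": 0,"tz": 0.1,"wx": 0,"wy": 0,"wz": 0},{"hand": 0.22,"tx": 0,"ty": 0,"tz": 0,"wx": 0,"wy": 0,"wz": 0},{"hand": 0.22,"tx": 0,"ty": 0,"tz": 0,"wx": 0,"wy": 0,"wz": 0}]'

```text
time: 2.92
tool_pos: [515.3, 244.5, 204.5]
tcp_rot: [3.141, -0.001, -1.572]
contact_force: [0.0, 0.1, -0.3]
grip_width: 36.0
```

```bash
python3 - <<'E'
from h import *
a=capture("side")[130:330,255:505,::-1]
cv2.imwrite("pics/sd3.png",cv2.resize(a,None,fx=3,fy=3,interpolation=cv2.INTER_CUBIC))
a=capture("wrist")[:,:,::-1];cv2.imwrite("pics/w3.png",a)
o=get_obs();print(o['time'],o['tool_pos'],o['tcp_rot'],o['grip_width'])
E
```

```text
3.0167 [515.51677998 244.38196069 205.22285967] [-3.14080774e+00 -3.17876050e-04 -1.57257586e+00] 35.67542466915158
```

View pics/sd3.png

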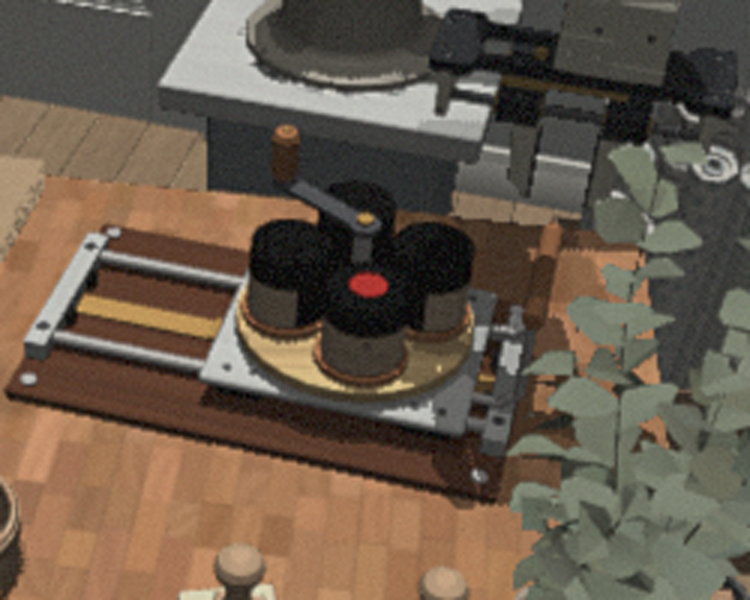

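View pics/w3.png

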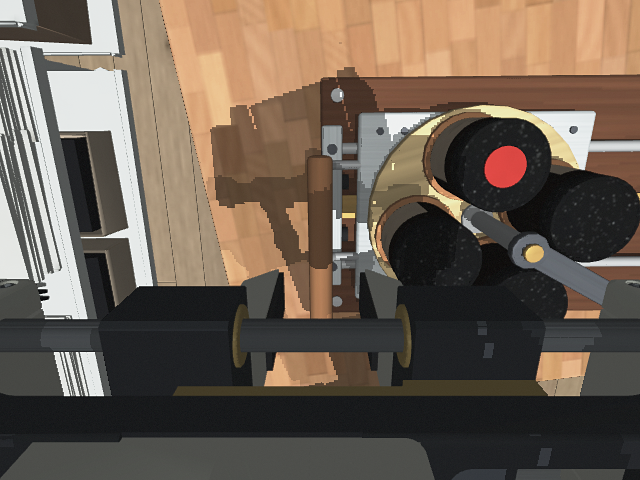

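drive_tool --deltas '[{"hand": 0.22,"tx": 0,"ty": 0,"tz": 0.5,"wx": 0,"wy": 0,"wz": 0},{"hand": 0.22,"tx": 0,"ty": 0,"tz": 0.7,"wx": 0,"wy": 0,"wz": 0},{"hand": 0.22,"tx": 0,"ty": 0,"tz": 0.6,"wx": 0,"wy": 0,"wz": 0},{"hand": 0.22,"tx": 0,"ty": 0,"tz": 0.4,"wx": 0,"wy": 0,"wz": 0},{"hand": 0.22,"tx": 0,"ty": 0,"tz": 0,"wx": 0,"wy": 0,"wz": 0},{"hand": 1,"tx": 0,"ty": 0,"tz": 0,"wx": 0,"wy": 0,"wz": 0},{"hand": 1,"tx": 0,"ty": 0,"tz": 0,"wx": 0,"wy": 0,"wz": 0},{"hand": 1,"tx": 0,"ty": 0,"tz": 0,"wx": 0,"wy": 0,"wz": 0},{"hand": 1,"tx": 0,"ty": 0,"tz": 0,"wx": 0,"wy": 0,"wz": 0}]'

```text
time: 3.77
tool_pos: [515.8, 246.1, 118.3]
tcp_rot: [-3.139, 0.001, -1.571]
contact_force: [-0.2, -0.4, 3.5]
grip_width: 15.5
```

```bash
python3 - <<'E'
from h import *
S=cam("scene")
a=capture("scene")[225:390,205:435,::-1]
cv2.imwrite("pics/sc4.png",cv2.resize(a,None,fx=3.4,fy=3.4,interpolation=cv2.INTER_CUBIC))
o=get_obs();print(o['time'],o['tool_pos'],o['tcp_rot'],o['grip_width'],o['contact_force'])
E
```

```text
3.8167 [515.81728818 246.12631374 118.32408145] [-3.13842366e+00  5.99275497e-04 -1.57052802e+00] 14.87310803979345 [ 0.83508367 -1.00960058  4.77551336]
```

View pics/sc4.png

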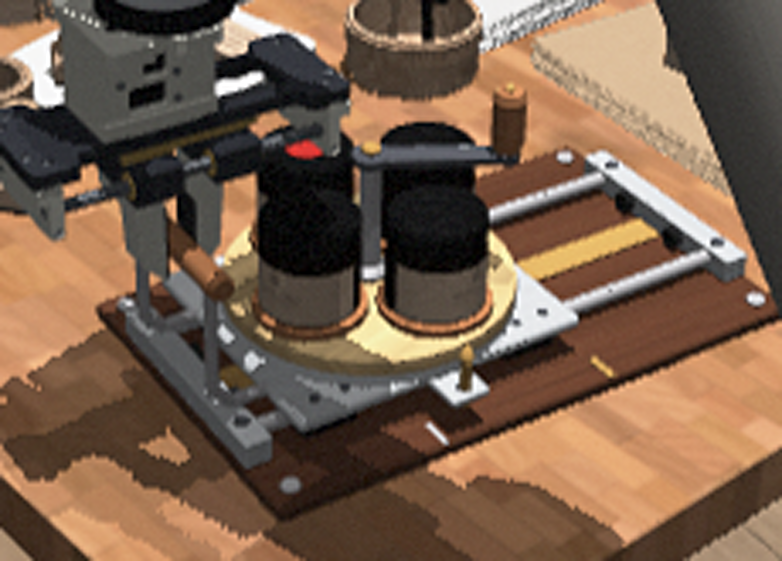

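drive_tool --deltas '[{"hand": 1,"tx": 0.15,"ty": 0,"tz": 0,"wx": 0,"wy": 0,"wz": 0},{"hand": 1,"tx": 0.25,"ty": 0,"tz": 0,"wx": 0,"wy": 0,"wz": 0},{"hand": 1,"tx": 0.3,"ty": -0.01,"tz": 0,"wx": 0,"wy": 0,"wz": 0},{"hand": 1,"tx": 0.3,"ty": 0,"tz": 0,"wx": 0,"wy": 0,"wz": 0},{"hand": 1,"tx": 0.3,"ty": -0.01,"tz": 0,"wx": 0,"wy": 0,"wz": 0},{"hand": 1,"tx": 0.3,"ty": 0,"tz": 0,"wx": 0,"wy": 0,"wz": 0},{"hand": 1,"tx": 0.25,"ty": 0,"tz": 0,"wx": 0,"wy": 0,"wz": 0},{"hand": 1,"tx": 0.15,"ty": 0,"tz": 0,"wx": 0,"wy": 0,"wz": 0},{"hand": 1,"tx": 0,"ty": 0,"tz": 0,"wx": 0,"wy": 0,"wz": 0},{"hand": 1,"tx": 0,"ty": 0,"tz": 0,"wx": 0,"wy": 0,"wz": 0}]'

```text
time: 4.65
tool_pos: [516.4, 165.3, 118.3]
tcp_rot: [-3.139, -0.0, -1.571]
contact_force: [-1.5, -1.1, 7.9]
grip_width: 15.1
```

drive_tool --deltas '[{"hand": 1,"tx": 0.1,"ty": 0,"tz": 0,"wx": 0,"wy": 0,"wz": 0},{"hand": 1,"tx": 0.1,"ty": 0,"tz": 0,"wx": 0,"wy": 0,"wz": 0}]'

```text
time: 4.82
tool_pos: [516.4, 158.4, 118.3]
tcp_rot: [-3.138, 0.001, -1.57]
contact_force: [-1.0, 9.5, 8.3]
grip_width: 14.7
```

drive_tool --deltas '[{"hand": 1,"tx": 0.1,"ty": 0,"tz": 0,"wx": 0,"wy": 0,"wz": 0},{"hand": 1,"tx": 0,"ty": 0,"tz": 0,"wx": 0,"wy": 0,"wz": 0}]'

```text
time: 4.98
tool_pos: [516.5, 154.9, 118.3]
tcp_rot: [-3.138, 0.002, -1.57]
contact_force: [0.1, 1.2, 8.3]
grip_width: 14.8
```

drive_tool --deltas '[{"hand": 1,"tx": 0.1,"ty": 0,"tz": 0,"wx": 0,"wy": 0,"wz": 0},{"hand": 1,"tx": 0,"ty": 0,"tz": 0,"wx": 0,"wy": 0,"wz": 0}]'

```text
time: 5.15
tool_pos: [516.5, 149.7, 118.3]
tcp_rot: [-3.138, -0.0, -1.57]
contact_force: [-0.5, -4.9, 8.0]
grip_width: 15.3
```

drive_tool --deltas '[{"hand": 1,"tx": 0.08,"ty": 0,"tz": 0,"wx": 0,"wy": 0,"wz": 0},{"hand": 1,"tx": 0,"ty": 0,"tz": 0,"wx": 0,"wy": 0,"wz": 0}]'

```text
time: 5.32
tool_pos: [516.5, 145.9, 118.2]
tcp_rot: [-3.139, -0.001, -1.57]
contact_force: [-1.5, -4.6, 7.9]
grip_width: 14.9
```

drive_tool --deltas '[{"hand": 1,"tx": 0.05,"ty": 0,"tz": 0,"wx": 0,"wy": 0,"wz": 0},{"hand": 1,"tx": 0,"ty": 0,"tz": 0,"wx": 0,"wy": 0,"wz": 0}]'

```text
time: 5.48
tool_pos: [516.5, 144.5, 118.3]
tcp_rot: [-3.139, -0.0, -1.57]
contact_force: [-0.1, -1.2, 7.4]
grip_width: 15.1
```

```bash
python3 - <<'E'
from h import *
o=get_obs();print(o['time'],o['tool_pos'],o['tcp_rot'],o['grip_width'],o['contact_force'])
a=capture("scene")[225:390,225:455,::-1]
cv2.imwrite("pics/sc5.png",cv2.resize(a,None,fx=3.4,fy=3.4,interpolation=cv2.INTER_CUBIC))
E
```

```text
5.4833 [516.51059111 144.47216198 118.2630563 ] [-3.13854276e+00 -2.43956428e-05 -1.57040865e+00] 15.072457529262469 [-0.07372395 -1.16972584  7.37123576]
```

View pics/sc5.png

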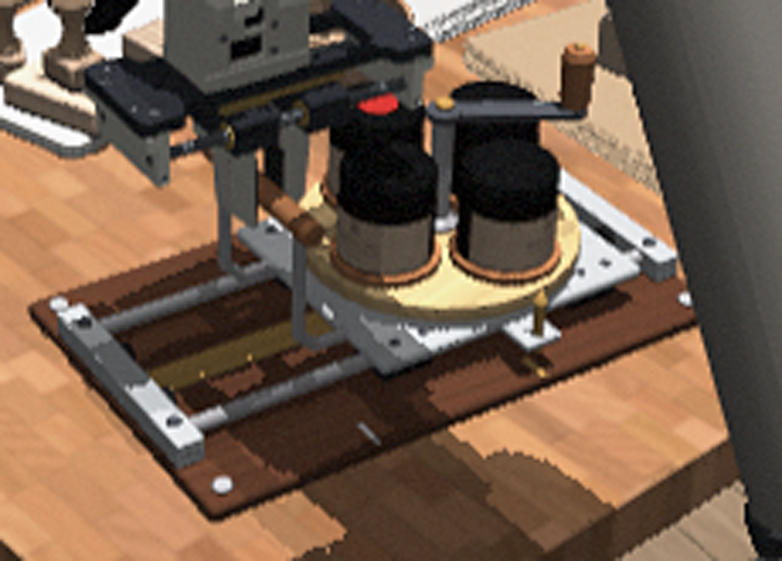

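drive_tool --deltas '[{"hand": 0.22,"tx": 0,"ty": 0,"tz": 0,"wx": 0,"wy": 0,"wz": 0},{"hand": 0.22,"tx": 0,"ty": 0,"tz": 0,"wx": 0,"wy": 0,"wz": 0},{"hand": 0.22,"tx": 0,"ty": 0,"tz": 0,"wx": 0,"wy": 0,"wz": 0},{"hand": 0.22,"tx": 0,"ty": 0,"tz": -0.4,"wx": 0,"wy": 0,"wz": 0},{"hand": 0.22,"tx": 0,"ty": 0,"tz": -0.8,"wx": 0,"wy": 0,"wz": 0},{"hand": 0.22,"tx": 0,"ty": 0,"tz": -0.8,"wx": 0,"wy": 0,"wz": 0},{"hand": 0.22,"tx": 0,"ty": 0,"tz": -0.7,"wx": 0,"wy": 0,"wz": 0},{"hand": 0,"tx": 0.5,"ty": 0.2,"tz": 0,"wx": 0,"wy": 0,"wz": 0},{"hand": 0,"tx": 0.8,"ty": 0.2,"tz": 0,"wx": 0,"wy": 0,"wz": 0},{"hand": 0,"tx": 0.8,"ty": 0.2,"tz": 0,"wx": 0,"wy": 0,"wz": 0},{"hand": 0,"tx": 0.8,"ty": 0.2,"tz": 0,"wx": 0,"wy": 0,"wz": 0},{"hand": 0,"tx": 0.8,"ty": 0.2,"tz": 0,"wx": 0,"wy": 0,"wz": 0},{"hand": 0,"tx": 0.8,"ty": 0,"tz": 0,"wx": 0,"wy": 0,"wz": 0},{"hand": 0,"tx": 0.5,"ty": 0,"tz": 0,"wx": 0,"wy": 0,"wz": 0},{"hand": 0,"tx": 0,"ty": 0,"tz": 0,"wx": 0,"wy": 0,"wz": 0},{"hand": 0,"tx": 0,"ty": 0,"tz": 0,"wx": 0,"wy": 0,"wz": 0},{"hand": 0,"tx": 0,"ty": 0,"tz": 0,"wx": 0,"wy": 0,"wz": 0}]'

```text
time: 6.95
tool_pos: [475.5, -54.6, 224.5]
tcp_rot: [3.141, 0.0, -1.571]
contact_force: [-0.5, 0.1, -0.0]
grip_width: 45.9
```

```bash
python3 - <<'E'
from h import *
o=get_obs();print(o['time'],o['tool_pos'],o['tcp_rot'],o['dq'].round(3))
print(camera_model("wrist"))
cv2.imwrite("pics/w6.png",capture("wrist")[:,:,::-1])
cv2.imwrite("pics/sc6.png",capture("scene")[:,:,::-1])
cv2.imwrite("pics/sd6.png",capture("side")[:,:,::-1])
a=cv2.imread("pics/sc6.png")[225:390,225:455]
cv2.imwrite("pics/sc6c.png",cv2.resize(a,None,fx=3.4,fy=3.4,interpolation=cv2.INTER_CUBIC))
a=cv2.imread("pics/sd6.png")[150:310,245:455]
cv2.imwrite("pics/sd6c.png",cv2.resize(a,None,fx=3.6,fy=3.6,interpolation=cv2.INTER_CUBIC))
E
```

```text
6.95 [475.48992164 -54.59260318 224.48275983] [ 3.14097503e+00  4.89319291e-04 -1.57063680e+00] [ 0.019 -0.001 -0.002 -0.001 -0.    -0.002]
{'fx': 362.4516292859098, 'fy': 362.4516292859098, 'cx': 321.42846438025344, 'cy': 229.56401385888535, 'rvec': array([-2.06538511,  2.06463985,  0.30319909]), 'tvec': array([-55.38535589, 422.5620014 , 510.81441443])}
```

View pics/w6.png

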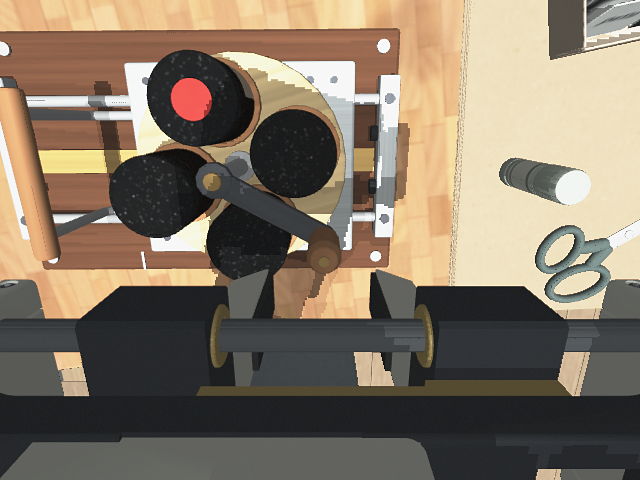

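View pics/sc6c.png

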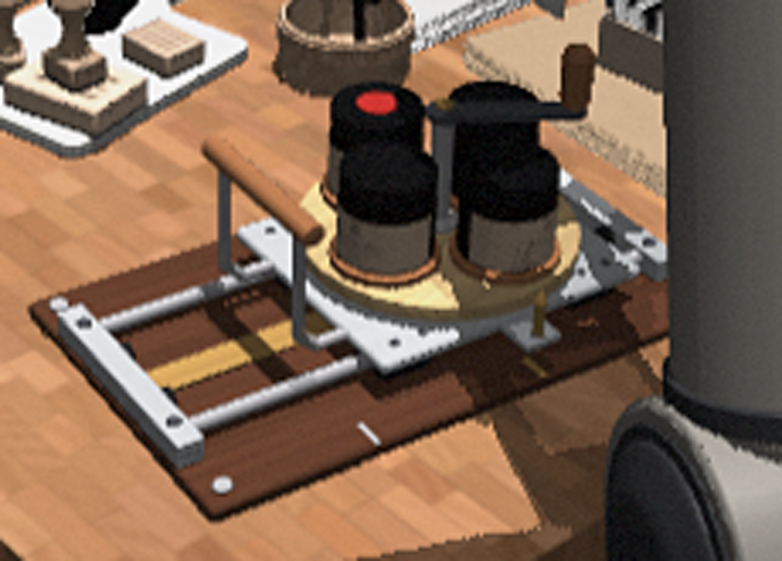

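View pics/sd6c.png

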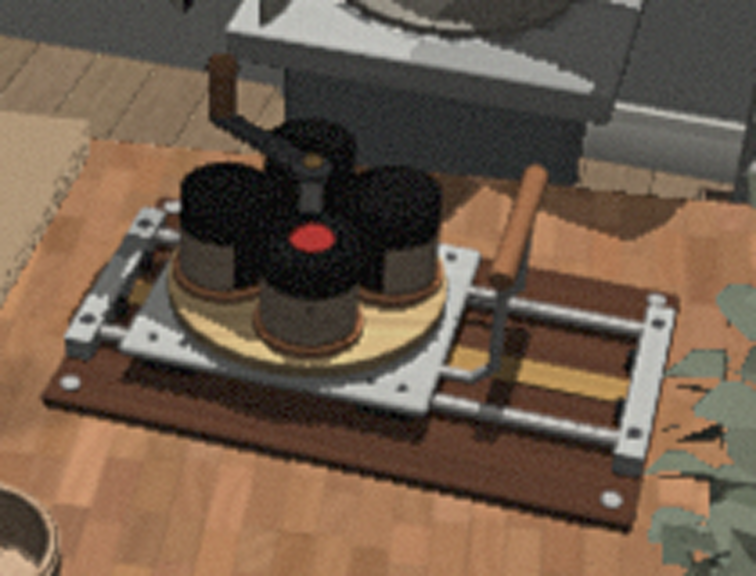

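```bash
python3 - <<'E'
from h import *
S=cam("scene");D=cam("side")
K=S[0]*0
m={'rvec':np.array([-2.06538511,2.06463985,0.30319909]),'tvec':np.array([-55.38535589,422.5620014,510.81441443])}
W=cam("wrist");W=(W[0],cv2.Rodrigues(m['rvec'])[0],m['tvec'])
s=lambda p:((p[0]+.5)/3.4-.5+225,(p[1]+.5)/3.4-.5+225)
d=lambda p:((p[0]+.5)/3.6-.5+245,(p[1]+.5)/3.6-.5+150)
for n,w,a,b in [("red",(191,99),(376,103),(312,237)),("post",(211,181),(443,104),(314,160)),("knob",(322,260),(579,50),(222,61))]:
    X=tri([(S,s(a)),(D,d(b)),(W,w)]);print(n,X.round(1),(proj(S,X)-s(a)).round(1),(proj(D,X)-d(b)).round(1),(proj(W,X)-w).round(1), tri([(S,s(a)),(D,d(b))]).round(1))
for n,a,z in [("SB",(383,46),12),("SF",(376,257),12),("LB",(4,49),12),("silver",(143,261),10),("postbase",(0,0),67)]: print(n,ray(W,a,z).round(1))
print("tip",ray(S,s((540,293)),67))
E
```

```text
red [564.9  29.1 121.2] [0.2 0. ] [-0.2  0.1] [-1.1  0. ] [564.9  29.5 121.5]
post [514.9  14.8 141.3] [-0.  0.] [-0.4  0.1] [-1.2  0.7] [514.4  15.4 141.6]
knob [476.7 -56.  176.8] [-0.1  0.2] [ 0.1 -0.3] [ 0.7 -0.8] [477.2 -56.4 176.6]
SB [ 615.3 -110.    12. ]
SF [ 414.8 -112.5   12. ]
LB [612.8 228.   12. ]
silver [409.4 133.6  10. ]
postbase [635.8 178.9  67. ]
tip [408.24770401  16.14934651  67.        ]
```

drive_tool --deltas '[{"hand": -0.05,"tx": 0.04,"ty": -0.03,"tz": 0,"wx": 0,"wy": 0,"wz": -0.3},{"hand": -0.05,"tx": 0,"ty": 0,"tz": 0,"wx": 0,"wy": 0,"wz": -1},{"hand": -0.05,"tx": 0,"ty": 0,"tz": 0,"wx": 0,"wy": 0,"wz": -1},{"hand": -0.05,"tx": 0,"ty": 0,"tz": 0,"wx": 0,"wy": 0,"wz": -1},{"hand": -0.05,"tx": 0,"ty": 0,"tz": 0,"wx": 0,"wy": 0,"wz": -1},{"hand": -0.05,"tx": 0,"ty": 0,"tz": 0,"wx": 0,"wy": 0,"wz": -1},{"hand": -0.05,"tx": 0,"ty": 0,"tz": 0,"wx": 0,"wy": 0,"wz": -1},{"hand": -0.05,"tx": 0,"ty": 0,"tz": 0,"wx": 0,"wy": 0,"wz": -1},{"hand": -0.05,"tx": 0,"ty": 0,"tz": 0,"wx": 0,"wy": 0,"wz": -1},{"hand": -0.05,"tx": 0,"ty": 0,"tz": 0,"wx": 0,"wy": 0,"wz": -1},{"hand": -0.05,"tx": 0,"ty": 0,"tz": 0,"wx": 0,"wy": 0,"wz": -1},{"hand": -0.05,"tx": 0,"ty": 0,"tz": 0,"wx": 0,"wy": 0,"wz": -1},{"hand": -0.05,"tx": 0,"ty": 0,"tz": 0,"wx": 0,"wy": 0,"wz": -1},{"hand": -0.05,"tx": 0,"ty": 0,"tz": 0,"wx": 0,"wy": 0,"wz": 0},{"hand": -0.05,"tx": 0,"ty": 0,"tz": 0,"wx": 0,"wy": 0,"wz": 0},{"hand": -0.05,"tx": 0,"ty": 0,"tz": 0,"wx": 0,"wy": 0,"wz": 0}]'

```text
time: 8.43
tool_pos: [476.9, -56.2, 224.7]
tcp_rot: [3.142, -0.0, -0.499]
contact_force: [-0.1, 0.1, 0.4]
grip_width: 47.4
```

```bash
python3 - <<'E'
from h import *
o=get_obs();print(o['time'],o['tool_pos'],o['tcp_rot'],o['joint_positions'].round(3))
W=cam("wrist");print("knob expected px",proj(W,[476.8,-56.1,178]), "tcp axis at 178",proj(W,[o['tool_pos'][0],o['tool_pos'][1],178]))
cv2.imwrite("pics/w7.png",capture("wrist")[:,:,::-1])
E
```

```text
8.4333 [476.94648482 -56.23525901 224.71262282] [ 3.14158207e+00 -5.62726225e-05 -4.98775069e-01] [-0.277  0.275  1.668 -0.     1.199  0.222]
knob expected px [323.12263985 262.26825704] tcp axis at 178 [323.46594194 262.34885729]
```

View pics/w7.png

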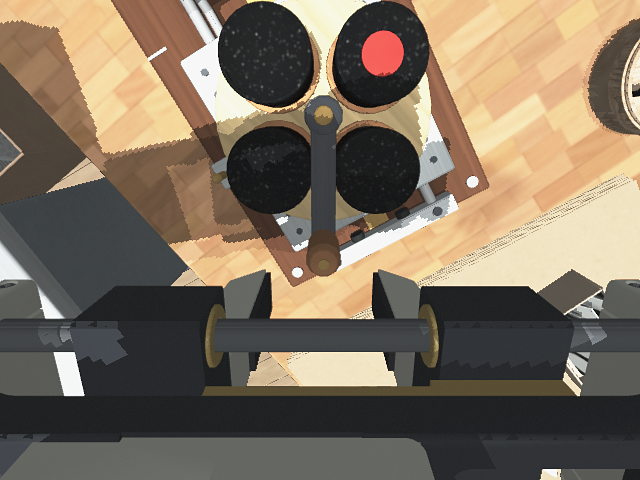

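drive_tool --deltas '[{"hand": -0.05,"tx": 0,"ty": 0,"tz": 0.4,"wx": 0,"wy": 0,"wz": 0},{"hand": -0.05,"tx": 0,"ty": 0,"tz": 0.5,"wx": 0,"wy": 0,"wz": 0},{"hand": -0.05,"tx": 0,"ty": 0,"tz": 0.45,"wx": 0,"wy": 0,"wz": 0},{"hand": -0.05,"tx": 0,"ty": 0,"tz": 0.3,"wx": 0,"wy": 0,"wz": 0},{"hand": 0.48,"tx": 0,"ty": 0,"tz": 0,"wx": 0,"wy": 0,"wz": 0},{"hand": 0.48,"tx": 0,"ty": 0,"tz": 0,"wx": 0,"wy": 0,"wz": 0},{"hand": 0.48,"tx": 0,"ty": 0,"tz": 0,"wx": 0,"wy": 0,"wz": 0},{"hand": 0.48,"tx": 0,"ty": 0,"tz": 0,"wx": 0,"wy": 0,"wz": 0}]'

```text
time: 9.15
tool_pos: [477.6, -56.9, 159.7]
tcp_rot: [-3.141, -0.002, -0.497]
contact_force: [0.6, 0.6, 0.1]
grip_width: 26.9
```

```bash
python3 - <<'E'
from h import *
o=get_obs();print(o['time'],o['tool_pos'],o['tcp_rot'],o['contact_force'].round(1),o['grip_width'])
cv2.imwrite("pics/w8.png",capture("wrist")[:,:,::-1])
# arc rows: step a, circle about (514.7,14.7)
p=o['tool_pos'];yaw=o['tcp_rot'][2];c=np.array([514.7,14.7])
v=p[:2]-c;print(np.hypot(*v),np.degrees(np.arctan2(v[1],v[0])),np.degrees(yaw))
a=np.radians(4);r=np.hypot(*v)
th=np.arctan2(v[1],v[0]);dw=c+r*np.array([np.cos(th+a),np.sin(th+a)])-p[:2]
x=np.array([np.cos(yaw),np.sin(yaw)]);y=np.array([np.sin(yaw),-np.cos(yaw)])
print("tx,ty",dw@x/40,dw@y/40)
E
```

```text
9.15 [477.57696133 -56.86835657 159.72383255] [-3.14120874e+00 -2.03840054e-03 -4.97402660e-01] [0.6 0.6 0.1] 26.86357953744128
80.62350564371415 -117.4161053539368 -28.49907311349895
tx,ty 0.1404823739382748 -0.0075663705857514155
```

View pics/w8.png

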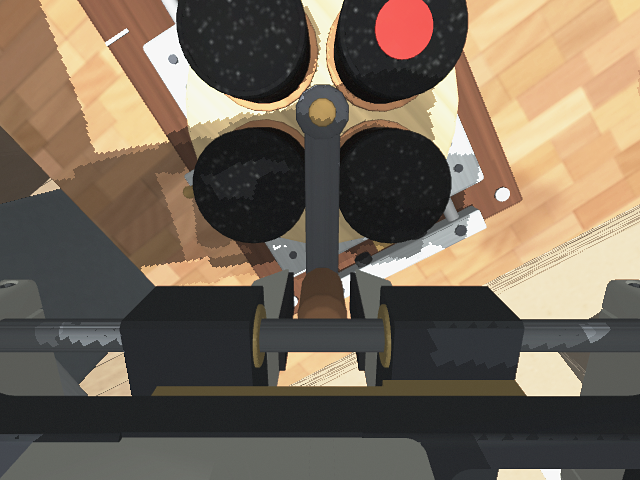

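drive_tool --deltas '[{"hand": 0.48,"tx": 0.14,"ty": -0.005,"tz": 0,"wx": 0,"wy": 0,"wz": -0.8},{"hand": 0.48,"tx": 0.14,"ty": -0.005,"tz": 0,"wx": 0,"wy": 0,"wz": -0.8},{"hand": 0.48,"tx": 0.14,"ty": -0.005,"tz": 0,"wx": 0,"wy": 0,"wz": -0.8},{"hand": 0.48,"tx": 0.14,"ty": -0.005,"tz": 0,"wx": 0,"wy": 0,"wz": -0.8},{"hand": 0.48,"tx": 0.14,"ty": -0.005,"tz": 0,"wx": 0,"wy": 0,"wz": -0.8},{"hand": 0.48,"tx": 0.14,"ty": -0.005,"tz": 0,"wx": 0,"wy": 0,"wz": -0.8},{"hand": 0.48,"tx": 0.14,"ty": -0.005,"tz": 0,"wx": 0,"wy": 0,"wz": -0.8},{"hand": 0.48,"tx": 0.14,"ty": -0.005,"tz": 0,"wx": 0,"wy": 0,"wz": -0.8},{"hand": 0.48,"tx": 0,"ty": 0,"tz": 0,"wx": 0,"wy": 0,"wz": 0},{"hand": 0.48,"tx": 0,"ty": 0,"tz": 0,"wx": 0,"wy": 0,"wz": 0}]'

```text
time: 10.03
tool_pos: [520.4, -66.3, 159.2]
tcp_rot: [3.141, -0.001, 0.059]
contact_force: [-0.8, 0.0, 0.0]
grip_width: 23.7
```

```bash
cat > arc.py <<'E'
from h import *
import sys
o=get_obs();p=o['tool_pos'];yaw=o['tcp_rot'][2];c=np.array([514.7,14.7]);v=p[:2]-c
print(o['time'],p.round(1),"r",np.hypot(*v).round(2),"ang",np.degrees(np.arctan2(v[1],v[0])).round(2),"yaw",np.degrees(yaw).round(2),"z",p[2].round(1),o['contact_force'].round(1),o['moment'].round(2),o['grip_width'],o['joint_positions'].round(2))
cv2.imwrite(f"pics/{sys.argv[1]}.png",capture("wrist")[:,:,::-1])
E
python3 arc.py w9
```

```text
10.0333 [520.4 -66.3 159.2] r 81.2 ang -85.96 yaw 3.4 z 159.2 [-0.8  0.   0. ] [-0.01 -0.05 -0.02] 23.703526370974753 [-0.27  0.42  1.65 -0.    1.07 -0.33]
```

View pics/w9.png

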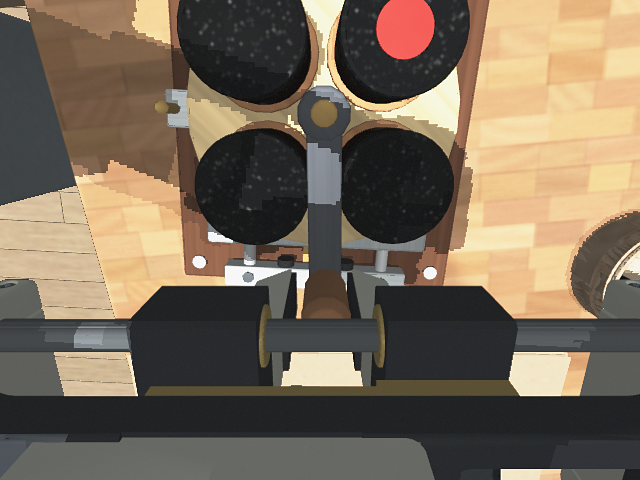

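drive_tool --deltas '[{"hand": 0.48,"tx": 0.14,"ty": -0.015,"tz": 0,"wx": 0,"wy": 0,"wz": -0.8},{"hand": 0.48,"tx": 0.14,"ty": -0.005,"tz": 0,"wx": 0,"wy": 0,"wz": -0.8},{"hand": 0.48,"tx": 0.14,"ty": -0.005,"tz": 0,"wx": 0,"wy": 0,"wz": -0.8},{"hand": 0.48,"tx": 0.14,"ty": -0.005,"tz": 0,"wx": 0,"wy": 0,"wz": -0.8},{"hand": 0.48,"tx": 0.14,"ty": -0.005,"tz": 0,"wx": 0,"wy": 0,"wz": -0.8},{"hand": 0.48,"tx": 0.14,"ty": -0.005,"tz": 0,"wx": 0,"wy": 0,"wz": -0.8},{"hand": 0.48,"tx": 0.14,"ty": -0.005,"tz": 0,"wx": 0,"wy": 0,"wz": -0.8},{"hand": 0.48,"tx": 0.14,"ty": -0.005,"tz": 0,"wx": 0,"wy": 0,"wz": -0.8},{"hand": 0.48,"tx": 0.14,"ty": -0.005,"tz": 0,"wx": 0,"wy": 0,"wz": -0.8},{"hand": 0.48,"tx": 0.14,"ty": -0.005,"tz": 0,"wx": 0,"wy": 0,"wz": -0.8},{"hand": 0.48,"tx": 0.14,"ty": -0.005,"tz": 0,"wx": 0,"wy": 0,"wz": -0.8},{"hand": 0.48,"tx": 0.14,"ty": -0.005,"tz": 0,"wx": 0,"wy": 0,"wz": -0.8},{"hand": 0.48,"tx": 0.14,"ty": -0.005,"tz": 0,"wx": 0,"wy": 0,"wz": -0.8},{"hand": 0.48,"tx": 0.14,"ty": -0.005,"tz": 0,"wx": 0,"wy": 0,"wz": -0.8},{"hand": 0.48,"tx": 0.14,"ty": -0.005,"tz": 0,"wx": 0,"wy": 0,"wz": -0.8},{"hand": 0.48,"tx": 0.14,"ty": -0.005,"tz": 0,"wx": 0,"wy": 0,"wz": -0.8},{"hand": 0.48,"tx": 0,"ty": 0,"tz": 0,"wx": 0,"wy": 0,"wz": 0},{"hand": 0.48,"tx": 0,"ty": 0,"tz": 0,"wx": 0,"wy": 0,"wz": 0}]'

```text
time: 11.58
tool_pos: [589.1, -16.2, 158.8]
tcp_rot: [-3.142, 0.0, 1.176]
contact_force: [0.2, -0.7, -0.9]
grip_width: 23.9
```

```bash
python3 arc.py w10
```

```text
11.5833 [589.1 -16.2 158.8] r 80.55 ang -22.59 yaw 67.36 z 158.8 [ 0.2 -0.7 -0.9] [ 0.09 -0.16  0.03] 23.934550530275732 [-0.16  0.53  1.46 -0.    1.15 -1.33]
```

View pics/w10.png

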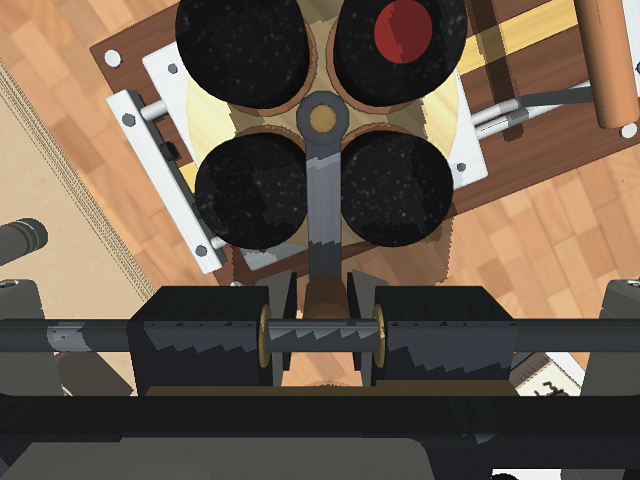

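drive_tool --deltas '[{"hand": 0.48,"tx": 0.14,"ty": -0.008,"tz": 0,"wx": 0,"wy": 0,"wz": -0.8},{"hand": 0.48,"tx": 0.14,"ty": -0.005,"tz": 0,"wx": 0,"wy": 0,"wz": -0.8},{"hand": 0.48,"tx": 0.14,"ty": -0.005,"tz": 0,"wx": 0,"wy": 0,"wz": -0.8},{"hand": 0.48,"tx": 0.14,"ty": -0.005,"tz": 0,"wx": 0,"wy": 0,"wz": -0.8},{"hand": 0.48,"tx": 0.14,"ty": -0.005,"tz": 0,"wx": 0,"wy": 0,"wz": -0.8},{"hand": 0.48,"tx": 0.14,"ty": -0.005,"tz": 0,"wx": 0,"wy": 0,"wz": -0.8},{"hand": 0.48,"tx": 0.14,"ty": -0.005,"tz": 0,"wx": 0,"wy": 0,"wz": -0.8},{"hand": 0.48,"tx": 0.14,"ty": -0.005,"tz": 0,"wx": 0,"wy": 0,"wz": -0.8},{"hand": 0.48,"tx": 0.14,"ty": -0.005,"tz": 0,"wx": 0,"wy": 0,"wz": -0.8},{"hand": 0.48,"tx": 0.14,"ty": -0.005,"tz": 0,"wx": 0,"wy": 0,"wz": -0.8},{"hand": 0.48,"tx": 0.14,"ty": -0.005,"tz": 0,"wx": 0,"wy": 0,"wz": -0.8},{"hand": 0.48,"tx": 0.14,"ty": -0.005,"tz": 0,"wx": 0,"wy": 0,"wz": -0.8},{"hand": 0.48,"tx": 0.14,"ty": -0.005,"tz": 0,"wx": 0,"wy": 0,"wz": -0.8},{"hand": 0.48,"tx": 0.14,"ty": -0.005,"tz": 0,"wx": 0,"wy": 0,"wz": -0.8},{"hand": 0.48,"tx": 0.14,"ty": -0.005,"tz": 0,"wx": 0,"wy": 0,"wz": -0.8},{"hand": 0.48,"tx": 0.14,"ty": -0.005,"tz": 0,"wx": 0,"wy": 0,"wz": -0.8},{"hand": 0.48,"tx": 0.14,"ty": -0.005,"tz": 0,"wx": 0,"wy": 0,"wz": -0.8},{"hand": 0.48,"tx": 0,"ty": 0,"tz": 0,"wx": 0,"wy": 0,"wz": 0},{"hand": 0.48,"tx": 0,"ty": 0,"tz": 0,"wx": 0,"wy": 0,"wz": 0}]'

```text
time: 13.22
tool_pos: [571.0, 71.4, 158.8]
tcp_rot: [-3.141, 0.0, 2.362]
contact_force: [0.5, 0.0, -0.1]
grip_width: 23.6
```

```bash
python3 arc.py w11
```

```text
13.2167 [571.   71.4 158.8] r 79.94 ang 45.22 yaw 135.32 z 158.8 [ 0.5  0.  -0.1] [ 0.12 -0.08 -0.01] 23.63877352494182 [-0.01  0.51  1.5  -0.    1.13 -2.37]
```

View pics/w11.png

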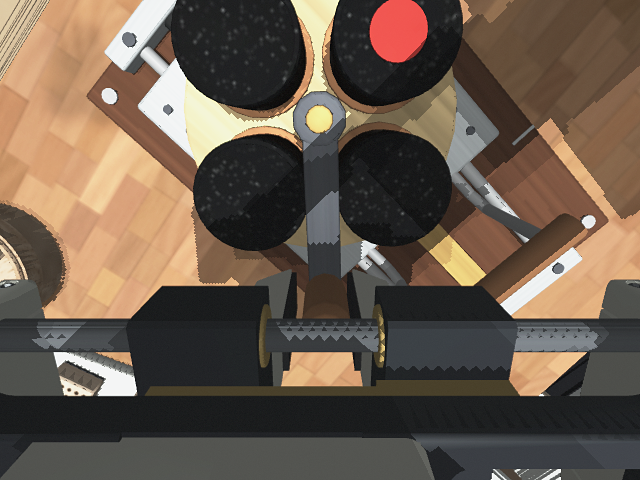

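drive_tool --deltas '[{"hand": 1,"tx": 0,"ty": 0,"tz": 0,"wx": 0,"wy": 0,"wz": 0},{"hand": 1,"tx": 0,"ty": 0,"tz": 0,"wx": 0,"wy": 0,"wz": 0},{"hand": 1,"tx": 0,"ty": 0,"tz": 0,"wx": 0,"wy": 0,"wz": 0},{"hand": 1,"tx": 0,"ty": 0,"tz": 0,"wx": 0,"wy": 0,"wz": 0}]'

```text
time: 13.6
tool_pos: [571.3, 71.3, 158.7]
tcp_rot: [-3.141, 0.0, 2.364]
contact_force: [0.1, -0.7, 0.7]
grip_width: 19.6
```

```bash
python3 arc.py w12;python3 - <<'E'
from h import *
cv2.imwrite("pics/sc12.png",capture("scene")[:,:,::-1])
cv2.imwrite("pics/sd12.png",capture("side")[:,:,::-1])
a=cv2.imread("pics/sc12.png")[215:380,225:455]
cv2.imwrite("pics/sc12c.png",cv2.resize(a,None,fx=3.4,fy=3.4,interpolation=cv2.INTER_CUBIC))
a=cv2.imread("pics/sd12.png")[150:310,245:455]
cv2.imwrite("pics/sd12c.png",cv2.resize(a,None,fx=3.6,fy=3.6,interpolation=cv2.INTER_CUBIC))
print(camera_model("wrist"))
E
```

```text
13.6 [571.3  71.3 158.7] r 80.1 ang 44.99 yaw 135.47 z 158.7 [ 0.1 -0.7  0.7] [ 0.08 -0.07 -0.02] 19.586816963801372 [-0.01  0.51  1.5  -0.    1.13 -2.37]
{'fx': 362.4516292859098, 'fy': 362.4516292859098, 'cx': 321.42846438025344, 'cy': 229.56401385888535, 'rvec': array([-1.13684937, -2.77976216, -0.40751754]), 'tvec': array([ 356.78446855, -442.92287327,  182.29469685])}
```

View pics/w12.png

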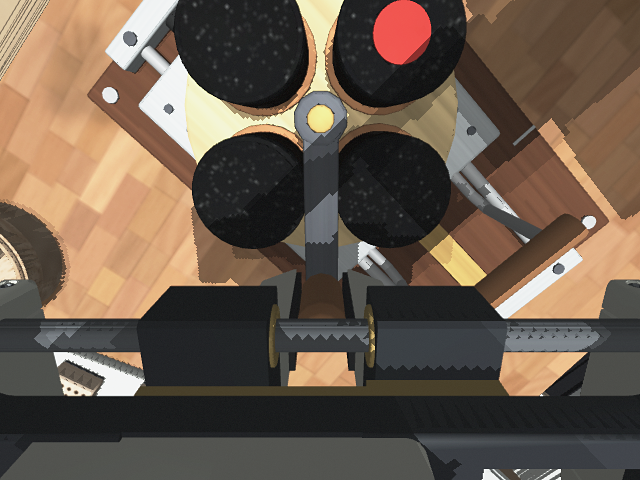

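View pics/sc12c.png

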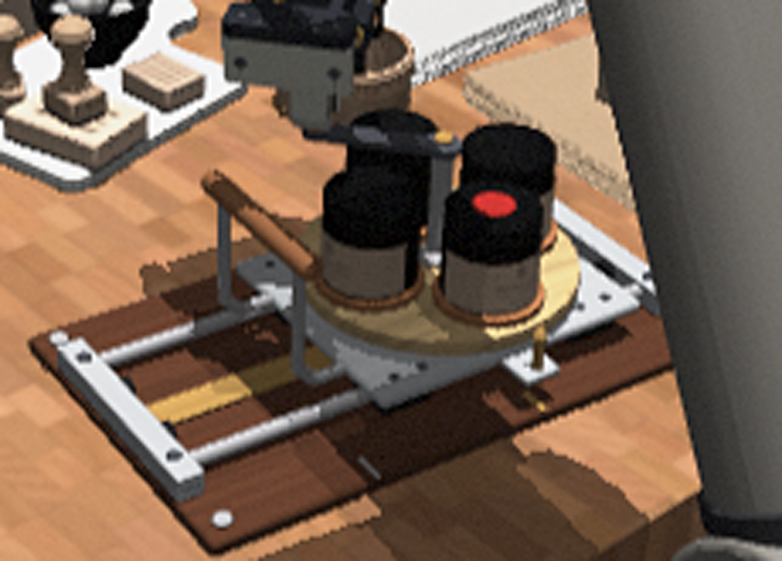

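View pics/sd12c.png

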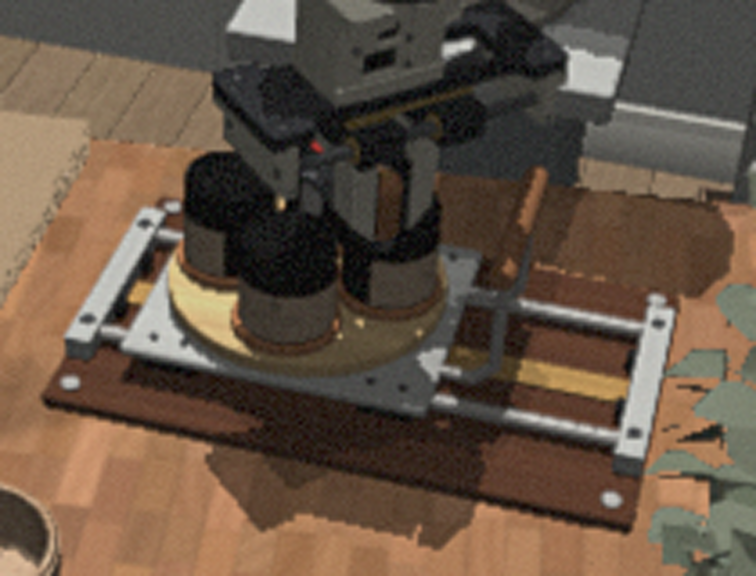

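```bash
python3 - <<'E'
from h import *
S=cam("scene");W=cam("wrist")
s=lambda p:((p[0]+.5)/3.4-.5+225,(p[1]+.5)/3.4-.5+215)
P={}
for n,w,a,z in [("red",(402.5,32),(494,204),122),("post",(320,118),(443,138),141.3)]:
    X=tri([(S,s(a)),(W,w)]);print(n,X.round(1),(proj(S,X)-s(a)).round(1),(proj(W,X)-w).round(1),ray(S,s(a),z).round(1),ray(W,w,z).round(1));P[n]=X,ray(S,s(a),z),ray(W,w,z)
for i in range(3):
    v=P["red"][i]-P["post"][i];print(np.hypot(*v[:2]),np.degrees(np.arctan2(v[1],v[0]))%360)
print("tip",ray(S,s((540,328)),67))
for n,w in [("SB",(110,96)),("LF/LB",(588,222))]: print(n,ray(W,w,12))
print("silver",ray(W,(526,133),10), "stationS",ray(S,s((535,398)),10),"silverS",ray(S,s((369,467)),10))
E
```

```text
red [462.6  13.6 121.9] [ 0. -0.] [0. 0.] [462.5  13.7 122. ] [462.6  13.6 122. ]
post [514.9  14.4 141.3] [0.2 0. ] [0.1 0.9] [515.   14.7 141.3] [514.7  14.1 141.3]
52.26277440370778 180.86917061812431
52.546535343547326 181.13585756617374
52.00734428862283 180.54476412401263
tip [407.43943734  16.77099752  67.        ]
SB [ 616.1323074  -109.14214934   12.        ]
LF/LB [413.62976589 227.69811291  12.        ]
silver [407.79592641 133.38365761  10.        ] stationS [413.45924991  10.8896052   10.        ] silverS [410.68380473 132.72462322  10.        ]
```

drive_tool --deltas '[{"hand": 1,"tx": 0,"ty": 0,"tz": 0,"wx": 0,"wy": 0,"wz": 0},{"hand": 1,"tx": 0,"ty": 0,"tz": 0,"wx": 0,"wy": 0,"wz": 0},{"hand": 1,"tx": 0,"ty": 0,"tz": 0,"wx": 0,"wy": 0,"wz": 0},{"hand": 1,"tx": 0,"ty": 0,"tz": 0,"wx": 0,"wy": 0,"wz": 0}]'

```text
time: 14.08
tool_pos: [571.2, 71.6, 158.7]
tcp_rot: [-3.141, 0.0, 2.365]
contact_force: [-0.9, -0.9, 1.5]
grip_width: 19.5
```

```bash
python3 arc.py w13; python3 -c "
from plant import *
print(close_job())"
```

```text
14.0833 [571.2  71.6 158.7] r 80.14 ang 45.21 yaw 135.52 z 158.7 [-0.9 -0.9  1.5] [-0.04  0.05  0.  ] 19.50459135765995 [-0.01  0.51  1.5  -0.    1.13 -2.37]
the job is handed in; nothing more can be done
None
```

The carriage is in the sealing station with its pointer over the wide brass inlay. The red-dot jar stands at the front, and the gripper is still holding the crank knob. I handed the job in at about 14 s.

- **Carriage:** I gripped the push handle and pushed the carriage along the rails. The push force peaked at about 9.5 N, then reversed and fell to about 1 N, which is the detent snapping in. The carousel axis now measures y ≈ 14.5 mm, against 14.3 mm worked out for the detent from the board's screws.
- **Carousel:** I turned it about 164° counter-clockwise with the fingers loosely round the knob, then closed them firmly. The red dot measures 180.5–181.1° from the axis, where squarely at the front is about 180.5°, and 52 mm out as given.
- **Grip and forces:** The opening is 19.5 mm on the 20 mm knob, and contact forces at the end were about 2 N. I saw nothing else on the table moved.
- **Disagreements:**
  - The scene camera alone put the pointer tip at y ≈ 16–17 mm and the inlay at 11–12 mm. I put this down to coarse pixel readings and calibration, because the detent force and the axis position agree.
  - One early wrist picture, taken while the arm was still settling, was about 4 mm off, so I did not use it.

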